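# Show a trainee the order of the vessels

## Robot

A 7-joint arm with a two-finger parallel gripper is mounted at the origin on a cart in front of the work surface, level with it; the furniture and walls round the work are solid. World frame = base frame: x ahead of the robot, y to its left, z up, the work surface at z = 0. Lengths are in m, angles in rad, forces in N, time in s.
With the tool pointing down it reaches from about 0.425 to 0.95 m from the base axis. Payload 4.7 kg.
Tool frame: the origin (TCP) lies on the centre line of the jaws, within the pads' length; the fingertips stand 22 mm ahead of it and the grasp point (between the pads) lies 3 mm ahead of it (tip_reach is the distance from the TCP to the fingertips, in m); z points along the fingers, x is the direction in which the jaws open and shut, and the axes are right-handed (so a half turn about z gives the same grasp; the last joint's range is limited). The gripper opens to 87 mm and grips with 3 to 60 N. Pads are 19 mm wide; open, the fingers measure 117 mm over their backs; the gripper's body (75 mm by 190 mm) begins 51 mm behind the grasp point.
Start: joints at [-1.186, 0.469, -0.049, 1.532, 0.024, 1.141, -0.082], TCP at [0.271, 0.618, 0.245] pointing down, gripper open.
Joint ranges: [-2.59, 2.59], [-0.33, 1.99], [-1.39, 1.29], [0.1, 2.45], [-1.04, 4.18], [0.21, 1.99], [-2.66, 2.66]. Speed limits (rad/s): [2.57, 2.57, 3.14, 3.14, 3.14, 3.14, 3.14].

## Interface

Orientations are given as a rotation vector (axis times angle).
In Python, from rig import * gives the robot as it stands.
- The arm moves only by the tool play_rows, never from a script. Its argument "moves" is a list of rows, each a list of 3 entries, a list of its own where there are three numbers: the opening, from 0 (shut) to 1 (fully open), then the shift along the tool's x, y, z in m, then the turn about the tool's z in rad. A call has 1 to 20 rows; each row is the pose to reach, as a shift and turn from the pose commanded when the call began, along the tool's axes at that moment; what a row does not reach only later rows make up. A row lasts 1/12 s, in which the tool goes at most 41.7 mm and 7.16 degrees, less where a joint would pass 70% of its speed; a pose out of reach is approached as far as the arm can. A call with a gripper value outside its range is refused whole. The fingers move at their own pace and stop on an object; "force" is the grip in N (left out, the last holds). Time passes only in rows, so rows that repeat a pose let the fingers close. It gives the time, the measured TCP pose, the force and the opening at its end, in the units of the state.
- read_state(): the state, without advancing time (a new reading comes with each control period).
- camera(name): name is "scene" or "top" or "wrist"; returns a dict with "frame" (420x560x3 uint8, blue, green, red), "depth" (420x560 float32, m along the optical axis (not along the pixel's ray), 0 where there is no reading), "fx", "fy", "cx", "cy" (pixels), "origin" and "attitude" of the camera in the world. Camera axes: x right, y up, looking along -z (the intrinsics and any distortion apply to the point x, -y, -z); pixel columns grow to the right and rows downward; lengths in m; the calibration is good to about 2 mm. A picture is of the moment at which its call begins.
- sign_off(): hands the job in, once; it reports no verdict.
Trained networks look in a picture, given as the dict that the camera call returned (one of the last four; its "shot" number tells which), for a name from the list of things; names that differ only in an ending like _2 or _b are one class to them, and where a whole thing is asked for, a point or a joint stands for the part that bears it (a point fixed in the world has none). Each returns a list of dicts, best first, with "confidence" (0 to 1); they miss things now and then, are a little off and sometimes report something else, mostly with a low value. They report only what shows in the picture. A call takes as long as a camera call. They do not tell look-alikes from the thing itself.
- boxes_of(picture, target): "xyz" ([x, y, z] in m, in world coordinates, good to about 4 mm: the middle of the surface that is visible of it).
- spot_point(picture, target): "xyz" ([x, y, z] in m, in world coordinates, good to about 4 mm: a listed point, or the origin of a listed thing).
The state is a dict: "t": time; "joint_positions": joint angles; "joint_vel": joint speeds; "tau": joint torques, N m; "tcp_pos": TCP position; "tcp_rot": TCP orientation; "force": force on the tool from outside, world axes, zero at the start; "moment": the same for the moment, N m; "opening": finger opening in m.
Only numpy, scipy, OpenCV 4.12 (cv2) and the standard library are available. Lean on these libraries where they do the work, as an engineer would, in place of code of your own. Each camera call takes 0.05 s, during which the arm holds its last target.

## Task

Show the trainee at the bench the order in which the vessels are used: with the fingers straight down, point at the petri dish, then at the lidded crucible, then at the stoppered conical flask, holding the fingertips two or three centimetres above the middle of its top for two seconds each time. Only point: touch and move nothing, travel well above everything, and do not point at the weighing boat, the beaker or the squat jar. Finish still pointing at the flask.

Things in the scene. Friction and masses are not known exactly. Their poses are not given: they have to be found in the camera images.
- petri_dish_top (a point): top of the petri dish: round, flat, shallow clear dish with its lid on and a pale cream filling, 61 mm diameter, 14 mm high. The point is the middle of the lid's upper face, 14 mm above the bench; loose, stands upright on the bench, z axis up, yaw of no importance
- lidded_crucible_top (a point): top of the crucible: small white porcelain cup that widens upward, closed by a lid with a little knob, 43 mm diameter, 46 mm high. The point is the top of the lid's knob, 46 mm above the bench; loose, stands upright on the bench, z axis up, yaw of no importance
- conical_flask_top (a point): top of the conical flask: glass flask 68 mm wide at the base with a narrow neck closed by a stopper, 101 mm high. The point is the middle of the stopper's upper face, 101 mm above the bench; loose, stands upright on the bench, z axis up, yaw of no importance
- weighing_boat_top (a point): bystander: shallow square white weighing boat with sloping sides, 64 x 64 mm, 11 mm high. The point is over its middle at rim height, 11 mm above the bench; loose, stands upright on the bench, z axis up, yaw of no importance
- small_beaker_top (a point): bystander: open glass beaker, 68 mm wide, 84 mm high. The point is the middle of its mouth, 84 mm above the bench; loose, stands upright on the bench, z axis up, yaw of no importance
- squat_jar_top (a point): bystander: squat white jar with a wide screw cap, 56 mm diameter, 69 mm high. The point is the middle of the cap's upper face, 69 mm above the bench; loose, stands upright on the bench, z axis up, yaw of no importance
- petri_dish: the petri dish itself; origin at the centre of its underside, on the bench, z up
- lidded_crucible: the lidded crucible itself; origin at the centre of its underside, on the bench, z up
- conical_flask: the conical flask itself; origin at the centre of its underside, on the bench, z up
- weighing_boat: the weighing boat itself; origin at the centre of its underside, on the bench, z up
- small_beaker: the small beaker itself; origin at the centre of its underside, on the bench, z up
- squat_jar: the squat jar itself; origin at the centre of its underside, on the bench, z up
Not all that is in view belongs to the job. Of the things that look like the lidded_crucible, take the one that is nearest to the robot's base at the start. Leave any red look-alike of the conical_flask alone.

How it is judged:
On the way, in this order (a step that is already met when the one before it is completed fails the run):
1. the fingertips dwell just above the petri dish (horizontal distance between the grasp point and petri_dish_top below 0.02 m and z of the grasp point in the frame of petri_dish_top between 0.012 and 0.07 m), for 1.5 s.
2. the fingertips dwell just above the lidded crucible (horizontal distance between the grasp point and lidded_crucible_top below 0.02 m and z of the grasp point in the frame of lidded_crucible_top between 0.012 and 0.07 m), for 1.5 s.
3. the fingertips dwell just above the conical flask (horizontal distance between the grasp point and conical_flask_top below 0.02 m and z of the grasp point in the frame of conical_flask_top between 0.012 and 0.07 m), for 1.5 s.
At the end, for the whole second after the job is handed in: The grasp point between the fingers is within 20 mm sideways of the middle of the flask's stopper and 12 to 70 mm above it (fingertips about 0 to 50 mm above it), and all six vessels are within 6 mm of where they stood, and at rest (all of step 3 and distance of each of petri_dish_top, lidded_crucible_top, conical_flask_top, weighing_boat_top, small_beaker_top, squat_jar_top from where it was at the start of the episode below 0.006 m and linear speed of each of petri_dish, lidded_crucible, conical_flask, weighing_boat, small_beaker, squat_jar below 0.02 m/s); the robot touches nothing.
It fails at once if the robot touches something (contact force between any of the fingers, the arm and anything else above 0.5 N).
It fails at once if a vessel is shoved, tipped or lifted (distance of any of petri_dish_top, lidded_crucible_top, conical_flask_top, weighing_boat_top, small_beaker_top, squat_jar_top from where it was at the start of the episode above 0.008 m).
It fails at once if the fingers point at the weighing boat, the beaker or the squat jar ((horizontal distance between the grasp point and weighing_boat_top below 0.03 m and z of the grasp point in the frame of weighing_boat_top between -0.02 and 0.075 m) or (horizontal distance between the grasp point and small_beaker_top below 0.03 m and z of the grasp point in the frame of small_beaker_top between -0.02 and 0.075 m) or (horizontal distance between the grasp point and squat_jar_top below 0.03 m and z of the grasp point in the frame of squat_jar_top between -0.02 and 0.075 m)).
It also fails if it takes over 48 s, if anything falls off the work surface, if the arm or the gripper's body presses on something with over 40 N, if the wrist force passes 120 N, or if a joint passes its speed limit or range.

## Working session

There is one attempt and no reset: what is moved stays moved. The work goes in short steps, Python scripts to look and compute and a tool call to move; the robot and the scene stay as the last step left them, time stands still between calls to the robot, and variables do not carry over. Pictures are saved under pics/ and viewed, and the job is handed in when it is done.

Besides the shell and the picture viewer there is one more tool, called after "Call:" as name([rows], argument=value, ...), one row to a line, values as JSON. play_rows: Moves the arm, as the interface text tells. Its arguments: {"type":"object","properties":{"moves":{"type":"array"},"force":{"type":"number"}},"required":["moves"]}

```bash
mkdir -p pics; ls; cat > look.py <<'E'
from rig import *
import cv2, numpy as np
E
python3 - <<'E'
from look import *
s=read_state(); print(s['t'],s['tcp_pos'],s['tcp_rot'],s['opening'])
for n in ['scene','top']:
    p=camera(n); cv2.imwrite(f'pics/{n}0.png',p['frame'])
    print(n,p['origin'])
    for t in ['petri_dish','lidded_crucible','conical_flask','weighing_boat','small_beaker','squat_jar']:
        print(t+'_top',[(np.round(d['xyz'],3).tolist(),round(d['confidence'],2)) for d in spot_point(p,t+'_top')])
print(read_state()['t'])
E
```

```text
pics
0.0 [0.27119146 0.6175201  0.24349121] [ 2.62942098e+00  1.71712835e+00 -2.44138287e-03] 0.08702384867136487
scene [-0.42472213  0.82255097  0.77521093]
petri_dish_top [([0.607, 0.038, 0.012], 0.46)]
lidded_crucible_top [([0.683, -0.306, 0.049], 0.61), ([0.341, 0.508, 0.049], 0.57), ([0.461, 0.067, 0.047], 0.55)]
conical_flask_top [([0.323, 0.293, 0.103], 0.93), ([0.496, 0.448, 0.097], 0.61)]
weighing_boat_top [([0.439, 0.339, 0.014], 0.66)]
small_beaker_top [([0.423, 0.201, 0.084], 0.65)]
squat_jar_top [([0.521, -0.072, 0.065], 0.88)]
top [0.38095937 0.1137238  1.60697495]
petri_dish_top [([0.602, 0.039, 0.018], 0.74)]
lidded_crucible_top [([0.468, 0.063, 0.047], 0.65), ([0.684, -0.31, 0.047], 0.54), ([0.342, 0.508, 0.047], 0.43)]
conical_flask_top [([0.318, 0.294, 0.102], 0.84), ([0.498, 0.451, 0.102], 0.67), ([0.426, 0.196, 0.082], 0.41)]
weighing_boat_top [([0.434, 0.34, 0.008], 0.95)]
small_beaker_top [([0.427, 0.194, 0.082], 0.67)]
squat_jar_top [([0.515, -0.074, 0.067], 0.68), ([0.439, 0.338, -0.0], 0.57)]
0.7
```

View pics/scene0.png

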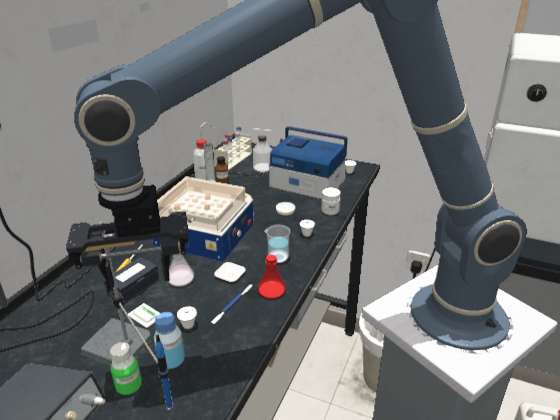

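View pics/top0.png

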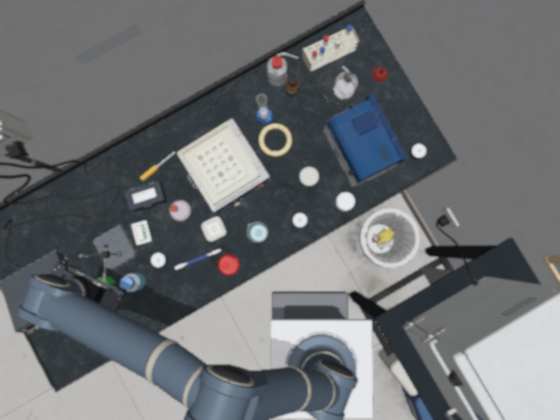

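The real crucible is the one at about (0.465, 0.065), which is nearest the base. The red flask at scene (271,278) is the decoy, and the clear flask at (180,268) is the target. Next I check obstacle heights from depth.

```bash
python3 - <<'E'
from look import *
from scipy.spatial.transform import Rotation as R
def cloud(p):
    d=p['depth']; v,u=np.mgrid[:420,:560]
    c=np.stack([(u-p['cx'])/p['fx']*d,-(v-p['cy'])/p['fy']*d,-d],-1)
    A=np.array(p['attitude']); A=A if A.shape==(3,3) else R.from_rotvec(A).as_matrix() if A.size==3 else R.from_quat(A).as_matrix()
    w=c@A.T+np.array(p['origin']); return w[d>0]
H=np.zeros((40,40))
for n in ['top','scene']:
    p=camera(n); w=cloud(p); print(n,np.shape(p['attitude']))
    # grid 3cm x 0.2..0.95, y -0.35..0.65
    k=(w[:,2]<0.32)&(w[:,0]>.3)&(w[:,0]<.9)&(w[:,1]>-.3)&(w[:,1]<.66)
    w=w[k]; i=((w[:,0]-.3)/.03).astype(int); j=((w[:,1]+.3)/.03).astype(int)
    G=np.full((20,32),-1.); np.maximum.at(G,(i,j),w[:,2])
    print('cols y from -.30 step .03; rows x from .30')
    for r in range(20): print('%.2f'%(.3+.03*r),' '.join('%3d'%round(g*1000) if g>-1 else '  .' for g in G[r]))
    for nm,x,y,h in [('petri',.605,.039,.010),('cruc',.465,.065,.02),('jar',.518,-.073,.05),('flask',.497,.45,.085)]:
        q=w[(np.hypot(w[:,0]-x,w[:,1]-y)<.045)&(w[:,2]>h)]
        print(nm,len(q),q.mean(0).round(3) if len(q) else '', (q.min(0)+q.max(0)).round(3)/2 if len(q) else '')
E
```

```text
top (3,)
cols y from -.30 step .03; rows x from .30
0.30 -537 -534 -831 -834 -838 -827 -827 -839 -834 -829 -834 -828 -830 -836  11   8  10  12  49 112  97   9   9   9   9  13  44  45   8   9 316 320
0.33 -544 -532 -545 -828 -828 -832 -826 -831 -831 -829 -829 -816   7   8  11  17   8  13  47 108  98  14  14  13   9  11  51  45  10  19 141 320
0.36 -700 -544 -536 -829 -836 -828 -836 -829 -825 -835 -10   9  10  10  11  10  10  11  11   9  11  11  11   8  11  10  40  46   9  22 146 310
0.39 -544 -551 -535 -835 -832 -826 -828 -833 -832   5   9   8  15   9  11  89  90  87   8  11  18  18  13   8  10   8   9   8  17  17  23  24
0.42 -542 -549 -535 -833 -832 -833 -829   8  10   8  12  42  40  12   9  91  84  88  12   9  17  13  15  10  10   9  10  11  20  17  19  22
0.45 -600 -543 -529 -834 -826   5  11  11  11  11  10  45  51  10   9  11  89  84  10  16  22  19  15  17  52  50  11   8  11  11  11   8
0.48 -547 -530 -533 -828   8  12  75  79  75  12  12  41  40  13   8   9   8  12  61  93 144  96   9  43 107 109   9  45  50  52   9  10
0.51 -532 -533   7  12  11  16  77  79  77  10  12  13  
[... 4169 characters left out ...]
 7   6   2   .   . 194 193   .   .   .   .   .   .   .   .   .  34 308 320 317   .   .
0.81 -671   .   .   . 139 174   .  15  19   5   7   6   5   .   . 193 194   .   .   .   .   .   .   .   .   .  75 249   .   .   .   .
0.84   .   .   .   .   .   . 155 154  83  12   7   5  39  62   .   .   .   .   .   .   .   .   .   .   .   .   .   .   .   .   .   .
0.87   .   .   .   .   .   . 152 156  95  14  12   5  91  91  62  40   .   .   .   .  22 233 212   .   .   .   .   .   .   .   .   .
petri 185 [0.602 0.04  0.016] [0.6055 0.038  0.016 ]
cruc 139 [0.46  0.072 0.036] [0.4645 0.0685 0.036 ]
jar 228 [ 0.514 -0.065  0.066] [ 0.519  -0.071   0.0625]
flask 16 [0.486 0.452 0.089] [0.487  0.4535 0.091 ]
```

```bash
python3 - <<'E'
from look import *
from scipy.spatial.transform import Rotation as R
s=read_state();print(s['t'],s['tcp_pos']);print(R.from_rotvec(s['tcp_rot']).as_matrix().round(4))
E
```

```text
0.8 [0.27139013 0.61806747 0.24461645]
[[ 4.021e-01  9.156e-01 -0.000e+00]
 [ 9.156e-01 -4.021e-01  2.000e-04]
 [ 2.000e-04 -1.000e-04 -1.000e+00]]
```

Call:
play_rows([
  [0.25, [0, 0, -0.02], 0],
  [0.25, [0, 0, -0.05], 0],
  [0.25, [0, 0, -0.08], 0],
  [0.25, [0, 0, -0.1], 0],
  [0.25, [-0.01, 0.014, -0.1], 0.05],
  [0.25, [-0.03, 0.041, -0.1], 0.1],
  [0.25, [-0.05, 0.068, -0.1], 0.15],
  [0.25, [-0.07, 0.095, -0.1], 0.2],
  [0.25, [-0.09, 0.122, -0.1], 0.25],
  [0.25, [-0.11, 0.149, -0.1], 0.3],
  [0.25, [-0.13, 0.176, -0.1], 0.35],
  [0.25, [-0.15, 0.204, -0.1], 0.4],
  [0.25, [-0.17, 0.231, -0.1], 0.45],
  [0.25, [-0.19, 0.258, -0.1], 0.5],
  [0.25, [-0.21, 0.285, -0.1], 0.55],
  [0.25, [-0.23, 0.312, -0.1], 0.6],
  [0.25, [-0.25, 0.339, -0.1], 0.65],
  [0.25, [-0.265, 0.36, -0.1], 0.7],
  [0.25, [-0.27, 0.367, -0.1], 0.73],
  [0.25, [-0.27, 0.367, -0.1], 0.73],
])

```text
t: 2.47
tcp_pos: [0.5, 0.2206, 0.3448]
tcp_rot: [3.072, 0.657, 0.001]
force: [-0.5, 1.4, -0.3]
opening: 0.0217
```

```bash
cat >> look.py <<'E'
from scipy.spatial.transform import Rotation as R
def togo(x,y,ztop,h=0.044):
    s=read_state(); A=R.from_rotvec(s['tcp_rot']).as_matrix()
    # grasp = tcp+3mm along tool z
    d=np.array([x,y,ztop+h+0.003])-s['tcp_pos']
    print('t',round(s['t'],2),'tcp',np.round(s['tcp_pos'],4),'rotz',np.round(A,3).tolist(),'F',np.round(s['force'],2),'open',round(s['opening'],3))
    print('world d',d.round(4),'tool d',(A.T@d).round(4)); print('q',np.round(s['joint_positions'],2))
E
python3 -c "
from look import *
togo(.605,.038,.014)"
```

```text
t 2.47 tcp [0.5    0.2206 0.3448] rotz [[0.913, 0.409, 0.001], [0.409, -0.913, -0.0], [0.001, 0.001, -1.0]] F [-0.51  1.35 -0.35] open 0.022
world d [ 0.105  -0.1826 -0.2838] tool d [0.021  0.2094 0.2839]
q [-0.73  0.18  0.28  1.72 -0.05  1.25 -0.02]
```

Call:
play_rows([
  [0.25, [0.001, 0.01, 0], 0],
  [0.25, [0.003, 0.03, 0], 0],
  [0.25, [0.006, 0.06, 0], 0],
  [0.25, [0.009, 0.09, 0], 0],
  [0.25, [0.012, 0.12, 0], 0],
  [0.25, [0.015, 0.15, 0], 0],
  [0.25, [0.018, 0.18, 0], 0],
  [0.25, [0.02, 0.2, 0], 0],
  [0.25, [0.021, 0.209, 0.01], 0],
  [0.25, [0.021, 0.209, 0.03], 0],
  [0.25, [0.021, 0.209, 0.05], 0],
  [0.25, [0.021, 0.209, 0.07], 0],
  [0.25, [0.021, 0.209, 0.09], 0],
  [0.25, [0.021, 0.209, 0.11], 0],
  [0.25, [0.021, 0.209, 0.12], 0],
  [0.25, [0.021, 0.209, 0.12], 0],
  [0.25, [0.021, 0.209, 0.12], 0],
])

```text
t: 3.88
tcp_pos: [0.6043, 0.0431, 0.2242]
tcp_rot: [-3.069, -0.669, 0.001]
force: [0.8, -0.2, 1.3]
opening: 0.0215
```

```bash
python3 -c "
from look import *
togo(.605,.038,.014)
for n in ['wrist','scene']:
    p=camera(n); cv2.imwrite('pics/%s1.png'%n,p['frame'])
    for t in ['petri_dish','lidded_crucible','conical_flask']:
        print(n,t,[(np.round(d['xyz'],3).tolist(),round(d['confidence'],2)) for d in spot_point(p,t+'_top')])
"
```

```text
t 3.88 tcp [0.6043 0.0431 0.2242] rotz [[0.909, 0.416, -0.001], [0.416, -0.909, 0.0], [-0.001, -0.001, -1.0]] F [ 0.77 -0.21  1.34] open 0.022
world d [ 0.0007 -0.0051 -0.1632] tool d [-0.0014  0.0051  0.1632]
q [-0.42  0.39  0.37  1.75 -0.16  1.04  0.44]
wrist petri_dish [([0.605, 0.04, 0.013], 0.93)]
wrist lidded_crucible [([0.464, 0.068, 0.046], 0.86)]
wrist conical_flask []
scene petri_dish [([0.606, 0.037, 0.014], 0.5)]
scene lidded_crucible [([0.34, 0.51, 0.049], 0.65), ([0.681, -0.309, 0.046], 0.62), ([0.46, 0.067, 0.049], 0.61)]
scene conical_flask [([0.498, 0.448, 0.096], 0.77), ([0.322, 0.294, 0.103], 0.68)]
```

View pics/wrist1.png

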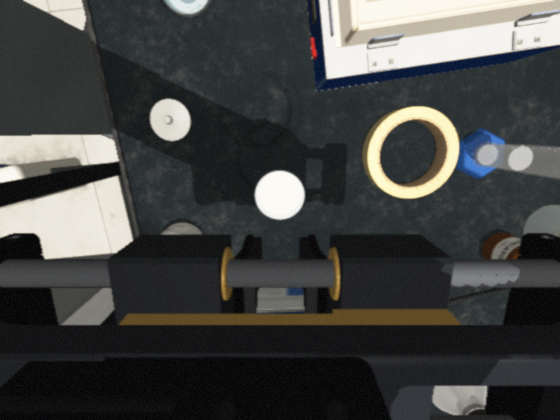

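View pics/scene1.png

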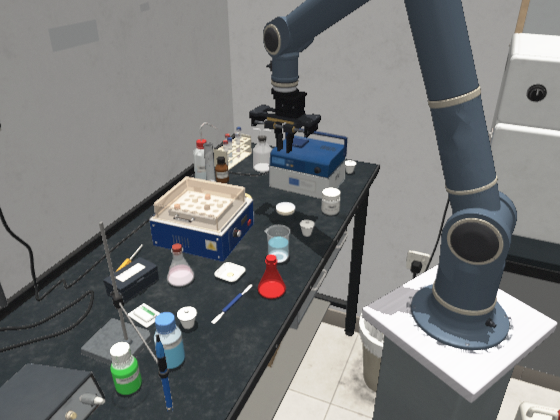

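Wrist view: the dish is at (279,195) under the jaws and the crucible is at (170,120). The scene view shows the clear flask intact at (180,268). Descending to the dish.

Call:
play_rows([
  [0.25, [0, 0.001, 0.01], 0],
  [0.25, [0, 0.002, 0.03], 0],
  [0.25, [-0.001, 0.003, 0.05], 0],
  [0.25, [-0.001, 0.003, 0.07], 0],
  [0.25, [-0.001, 0.003, 0.09], 0],
  [0.25, [-0.001, 0.003, 0.11], 0],
  [0.25, [-0.001, 0.003, 0.13], 0],
  [0.25, [-0.001, 0.003, 0.145], 0],
  [0.25, [-0.001, 0.003, 0.155], 0],
  [0.25, [-0.001, 0.003, 0.16], 0],
  [0.25, [-0.001, 0.003, 0.16], 0],
  [0.25, [-0.001, 0.003, 0.16], 0],
])

```text
t: 5.28
tcp_pos: [0.6052, 0.0385, 0.0648]
tcp_rot: [3.07, 0.665, 0.001]
force: [-0.5, 0.2, -0.3]
opening: 0.0219
```

```bash
python3 -c "
from look import *
togo(.605,.039,.014)
togo(.464,.067,.046)"
```

```text
t 5.28 tcp [0.6052 0.0385 0.0648] rotz [[0.91, 0.414, 0.001], [0.414, -0.91, 0.0], [0.001, 0.0, -1.0]] F [-0.49  0.25 -0.3 ] open 0.022
world d [-0.0002  0.0005 -0.0038] tool d [-0.     -0.0005  0.0038]
q [-0.36  0.58  0.31  1.87 -0.25  0.73  0.52]
t 5.28 tcp [0.6052 0.0385 0.0648] rotz [[0.91, 0.414, 0.001], [0.414, -0.91, 0.0], [0.001, 0.0, -1.0]] F [-0.49  0.25 -0.3 ] open 0.022
world d [-0.1412  0.0285  0.0282] tool d [-0.1168 -0.0844 -0.0283]
q [-0.36  0.58  0.31  1.87 -0.25  0.73  0.52]
```

Call:
play_rows([
  [0.25, [0, 0, 0.002], 0],
  [0.25, [0, 0, 0.002], 0],
  [0.25, [0, 0, 0.002], 0],
  [0.25, [0, 0, 0.002], 0],
  [0.25, [0, 0, 0.002], 0],
  [0.25, [0, 0, 0.002], 0],
  [0.25, [0, 0, 0.002], 0],
  [0.25, [0, 0, 0.002], 0],
  [0.25, [0, 0, 0.002], 0],
  [0.25, [0, 0, 0.002], 0],
  [0.25, [0, 0, 0.002], 0],
  [0.25, [0, 0, 0.002], 0],
  [0.25, [0, 0, 0.002], 0],
  [0.25, [0, 0, 0.002], 0],
  [0.25, [0, 0, 0.002], 0],
  [0.25, [0, 0, 0.002], 0],
  [0.25, [0, 0, 0.002], 0],
  [0.25, [0, 0, 0.002], 0],
  [0.25, [0, 0, 0.002], 0],
  [0.25, [0, 0, 0.002], 0],
])

```text
t: 6.95
tcp_pos: [0.6048, 0.0386, 0.0625]
tcp_rot: [-3.07, -0.666, -0.0]
force: [-0.6, -0.7, 0.5]
opening: 0.0222
```

Call:
play_rows([
  [0.25, [0, 0, 0], 0],
  [0.25, [0, 0, 0], 0],
  [0.25, [0, 0, 0], 0],
  [0.25, [0, 0, 0], 0],
  [0.25, [0, 0, 0], 0],
  [0.25, [0, 0, 0], 0],
  [0.25, [0, 0, 0], 0],
  [0.25, [0, 0, 0], 0],
])

```text
t: 7.62
tcp_pos: [0.6049, 0.0386, 0.0625]
tcp_rot: [-3.07, -0.666, -0.0]
force: [-0.1, 0.5, -1.0]
opening: 0.0214
```

Call:
play_rows([
  [0.25, [0, 0, -0.01], 0],
  [0.25, [0, 0, -0.03], 0],
  [0.25, [0, 0, -0.06], 0],
  [0.25, [0, 0, -0.09], 0],
  [0.25, [0, 0, -0.12], 0],
  [0.25, [0, 0, -0.15], 0],
  [0.25, [0, 0, -0.18], 0],
  [0.25, [0, 0, -0.21], 0],
  [0.25, [0, 0, -0.23], 0],
  [0.25, [0, 0, -0.24], 0],
  [0.25, [-0.012, -0.008, -0.24], 0],
  [0.25, [-0.036, -0.026, -0.24], 0],
  [0.25, [-0.06, -0.043, -0.24], 0],
  [0.25, [-0.084, -0.06, -0.24], 0],
  [0.25, [-0.105, -0.076, -0.24], 0],
  [0.25, [-0.117, -0.084, -0.24], 0],
  [0.25, [-0.117, -0.084, -0.24], 0],
  [0.25, [-0.117, -0.084, -0.24], 0],
])

```text
t: 9.12
tcp_pos: [0.4631, 0.0666, 0.3026]
tcp_rot: [-3.07, -0.667, -0.001]
force: [1.5, -0.4, 0.2]
opening: 0.0221
```

```bash
python3 -c "
from look import *
togo(.464,.067,.046)"
```

```text
t 9.12 tcp [0.4631 0.0666 0.3026] rotz [[0.91, 0.415, 0.0], [0.415, -0.91, 0.0], [0.0, -0.0, -1.0]] F [ 1.52 -0.4   0.17] open 0.022
world d [ 0.0009  0.0004 -0.2096] tool d [9.000e-04 1.000e-04 2.096e-01]
q [-0.56  0.07  0.35  1.94 -0.03  1.14  0.23]
```

Call:
play_rows([
  [0.25, [0.001, 0, 0.01], 0],
  [0.25, [0.001, 0, 0.03], 0],
  [0.25, [0.001, 0, 0.05], 0],
  [0.25, [0.001, 0, 0.075], 0],
  [0.25, [0.001, 0, 0.1], 0],
  [0.25, [0.001, 0, 0.125], 0],
  [0.25, [0.001, 0, 0.15], 0],
  [0.25, [0.001, 0, 0.17], 0],
  [0.25, [0.001, 0, 0.185], 0],
  [0.25, [0.001, 0, 0.197], 0],
  [0.25, [0.001, 0, 0.205], 0],
  [0.25, [0.001, 0, 0.207], 0],
  [0.25, [0.001, 0, 0.207], 0],
  [0.25, [0.001, 0, 0.207], 0],
])

```text
t: 10.28
tcp_pos: [0.4651, 0.0669, 0.0957]
tcp_rot: [3.07, 0.665, 0.001]
force: [0.1, 0.2, 1.1]
opening: 0.0214
```

```bash
python3 -c "
from look import *
togo(.464,.067,.046)
togo(.497,.449,.101)
p=camera('scene'); cv2.imwrite('pics/scene2.png',p['frame'])
p=camera('wrist'); cv2.imwrite('pics/wrist2.png',p['frame'])
"
```

```text
t 10.28 tcp [0.4651 0.0669 0.0957] rotz [[0.91, 0.414, 0.001], [0.414, -0.91, -0.0], [0.001, 0.0, -1.0]] F [0.07 0.2  1.05] open 0.021
world d [-0.0011  0.0001 -0.0027] tool d [-0.0009 -0.0006  0.0027]
q [-0.49  0.35  0.31  2.16 -0.18  0.65  0.37]
t 10.28 tcp [0.4651 0.0669 0.0957] rotz [[0.91, 0.414, 0.001], [0.414, -0.91, -0.0], [0.001, 0.0, -1.0]] F [0.07 0.2  1.05] open 0.021
world d [0.0319 0.3821 0.0523] tool d [ 0.1872 -0.3347 -0.0523]
q [-0.49  0.35  0.31  2.16 -0.18  0.65  0.37]
```

View pics/scene2.png

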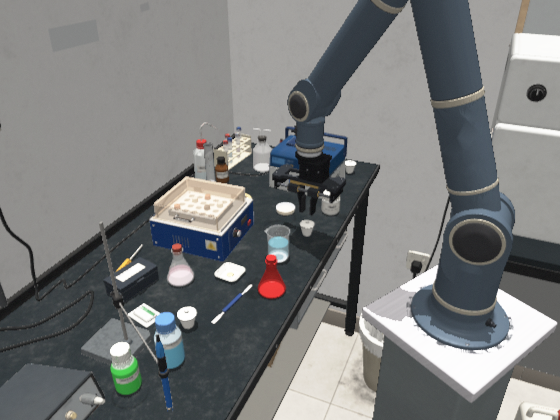

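View pics/wrist2.png

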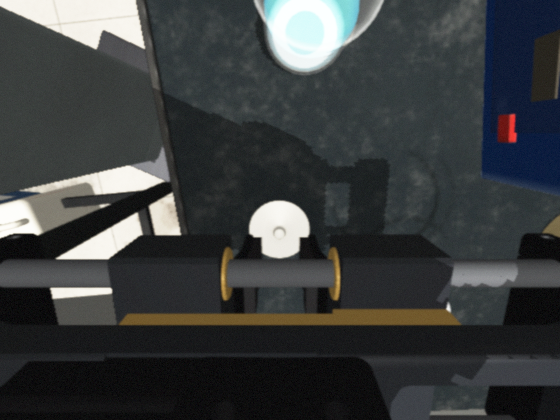

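Call:
play_rows([
  [0.25, [0, 0, 0], 0],
  [0.25, [0, 0, 0], 0],
  [0.25, [0, 0, 0], 0],
  [0.25, [0, 0, 0], 0],
  [0.25, [0, 0, 0], 0],
  [0.25, [0, 0, 0], 0],
  [0.25, [0, 0, 0], 0],
  [0.25, [0, 0, 0], 0],
  [0.25, [0, 0, 0], 0],
  [0.25, [0, 0, 0], 0],
  [0.25, [0, 0, 0], 0],
  [0.25, [0, 0, 0], 0],
  [0.25, [0, 0, 0], 0],
  [0.25, [0, 0, 0], 0],
  [0.25, [0, 0, 0], 0],
  [0.25, [0, 0, 0], 0],
  [0.25, [0, 0, 0], 0],
  [0.25, [0, 0, 0], 0],
  [0.25, [0, 0, 0], 0],
  [0.25, [0, 0, 0], 0],
])

```text
t: 12.05
tcp_pos: [0.4645, 0.067, 0.0955]
tcp_rot: [-3.07, -0.666, 0.0]
force: [0.3, 0.0, -0.3]
opening: 0.0217
```

Scene view: the fingers are over the crucible at (307,222). Wrist view: its knob at (280,233) is centred between the fingers. Finishing the hold, then moving to the flask.

Call:
play_rows([
  [0.25, [0, 0, 0], 0],
  [0.25, [0, 0, 0], 0],
  [0.25, [0, 0, 0], 0],
  [0.25, [0, 0, 0], 0],
  [0.25, [0, 0, 0], 0],
  [0.25, [0, 0, 0], 0],
  [0.25, [0, 0, -0.01], 0],
  [0.25, [0, 0, -0.03], 0],
  [0.25, [0, 0, -0.06], 0],
  [0.25, [0, 0, -0.09], 0],
  [0.25, [0, 0, -0.12], 0],
  [0.25, [0, 0, -0.15], 0],
  [0.25, [0, 0, -0.18], 0],
  [0.25, [0, 0, -0.2], 0],
  [0.25, [0, 0, -0.21], 0],
  [0.25, [0, 0, -0.21], 0],
])

```text
t: 13.38
tcp_pos: [0.4655, 0.0671, 0.3081]
tcp_rot: [-3.069, -0.665, -0.008]
force: [0.5, 0.1, -0.9]
opening: 0.0218
```

Call:
play_rows([
  [0.25, [0.006, -0.01, 0], 0],
  [0.25, [0.017, -0.03, 0], 0],
  [0.25, [0.031, -0.055, 0], 0],
  [0.25, [0.045, -0.08, 0], 0],
  [0.25, [0.059, -0.105, 0], 0],
  [0.25, [0.073, -0.13, 0], 0],
  [0.25, [0.087, -0.155, 0], 0],
  [0.25, [0.101, -0.18, 0], 0],
  [0.25, [0.115, -0.205, 0], 0],
  [0.25, [0.129, -0.23, 0], 0],
  [0.25, [0.143, -0.255, 0], 0],
  [0.25, [0.157, -0.28, 0], 0],
  [0.25, [0.17, -0.305, 0], 0],
  [0.25, [0.182, -0.325, 0], 0],
  [0.25, [0.187, -0.335, 0], 0],
  [0.25, [0.187, -0.335, 0], 0],
  [0.25, [0.187, -0.335, 0], 0],
])

```text
t: 14.8
tcp_pos: [0.4953, 0.4488, 0.3036]
tcp_rot: [3.068, 0.666, -0.004]
force: [0.2, -0.0, -0.2]
opening: 0.0218
```

```bash
python3 -c "
from look import *
togo(.497,.449,.101)
for n in ['wrist','scene','top']:
    p=camera(n); cv2.imwrite('pics/%s3.png'%n,p['frame'])
    for t in ['lidded_crucible','conical_flask']:
        print(n,t,[(np.round(d['xyz'],3).tolist(),round(d['confidence'],2)) for d in spot_point(p,t+'_top')])
"
```

```text
t 14.8 tcp [0.4953 0.4488 0.3036] rotz [[0.91, 0.414, -0.002], [0.414, -0.91, -0.003], [-0.003, 0.002, -1.0]] F [ 0.23 -0.04 -0.17] open 0.022
world d [ 0.0017  0.0002 -0.1556] tool d [0.0021 0.0002 0.1556]
q [-0.92  0.42  0.18  1.48 -0.08  1.25 -0.31]
wrist lidded_crucible [([0.341, 0.511, 0.043], 0.81)]
wrist conical_flask [([0.326, 0.293, 0.102], 0.81), ([0.497, 0.444, 0.105], 0.66)]
scene lidded_crucible [([0.343, 0.505, 0.046], 0.88), ([0.462, 0.068, 0.046], 0.49)]
scene conical_flask [([0.322, 0.294, 0.105], 0.73), ([0.496, 0.447, 0.097], 0.56)]
top lidded_crucible [([0.465, 0.066, 0.043], 0.68), ([0.68, -0.309, 0.044], 0.45)]
top conical_flask [([0.32, 0.294, 0.102], 0.68), ([0.498, 0.453, 0.103], 0.57)]
```

View pics/wrist3.png

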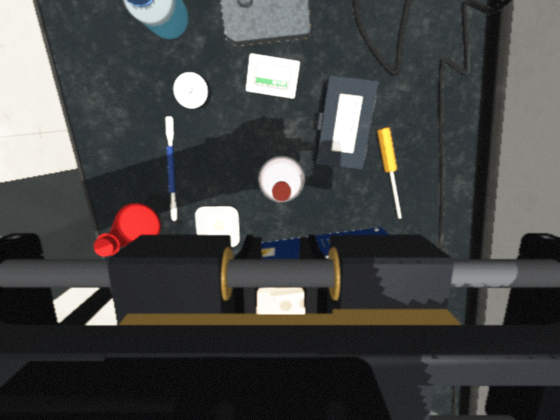

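View pics/scene3.png

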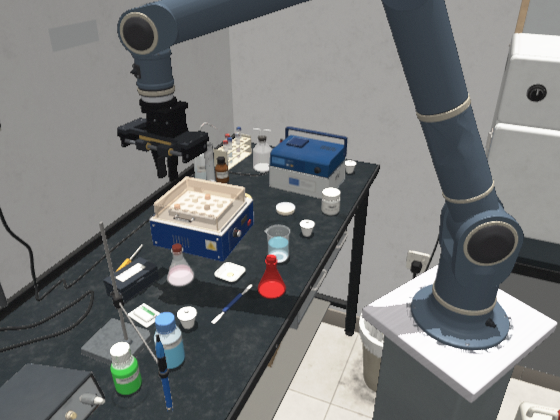

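Wrist view: the dark-red stopper at (282,190) is centred under the jaws, and the stand is well clear. Descending.

Call:
play_rows([
  [0.25, [0.001, 0, 0.01], 0],
  [0.25, [0.001, 0, 0.025], 0],
  [0.25, [0.001, 0, 0.04], 0],
  [0.25, [0.001, 0, 0.06], 0],
  [0.25, [0.001, 0, 0.08], 0],
  [0.25, [0.001, 0, 0.1], 0],
  [0.25, [0.001, 0, 0.115], 0],
  [0.25, [0.001, 0, 0.13], 0],
  [0.25, [0.001, 0, 0.14], 0],
  [0.25, [0.001, 0, 0.147], 0],
  [0.25, [0.001, 0, 0.151], 0],
  [0.25, [0.001, 0, 0.152], 0],
  [0.25, [0.001, 0, 0.152], 0],
  [0.25, [0.001, 0, 0.152], 0],
])

```text
t: 16.42
tcp_pos: [0.4972, 0.4502, 0.1544]
tcp_rot: [-3.069, -0.665, -0.002]
force: [1.1, 0.9, -0.3]
opening: 0.0218
```

Call:
play_rows([
  [0.25, [0, 0, 0], 0],
  [0.25, [0, 0, 0], 0],
  [0.25, [0, 0, 0], 0],
  [0.25, [0, 0, 0], 0],
  [0.25, [0, 0, 0], 0],
  [0.25, [0, 0, 0], 0],
  [0.25, [0, 0, 0], 0],
  [0.25, [0, 0, 0], 0],
  [0.25, [0, 0, 0], 0],
  [0.25, [0, 0, 0], 0],
  [0.25, [0, 0, 0], 0],
  [0.25, [0, 0, 0], 0],
  [0.25, [0, 0, 0], 0],
  [0.25, [0, 0, 0], 0],
  [0.25, [0, 0, 0], 0],
  [0.25, [0, 0, 0], 0],
  [0.25, [0, 0, 0], 0],
  [0.25, [0, 0, 0], 0],
  [0.25, [0, 0, 0], 0],
  [0.25, [0, 0, 0], 0],
])

```text
t: 18.08
tcp_pos: [0.4969, 0.4498, 0.1535]
tcp_rot: [-3.07, -0.666, -0.0]
force: [-0.6, 0.2, -0.5]
opening: 0.0217
```

Call:
play_rows([
  [0.25, [0, 0, 0], 0],
  [0.25, [0, 0, 0], 0],
  [0.25, [0, 0, 0], 0],
  [0.25, [0, 0, 0], 0],
  [0.25, [0, 0, 0], 0],
  [0.25, [0, 0, 0], 0],
  [0.25, [0, 0, 0], 0],
  [0.25, [0, 0, 0], 0],
])

```text
t: 18.75
tcp_pos: [0.4968, 0.4498, 0.1536]
tcp_rot: [-3.07, -0.666, 0.0]
force: [-0.1, -0.2, 0.2]
opening: 0.0216
```

```bash
python3 -c "
from look import *
togo(.497,.449,.101)
for n in ['wrist','scene']:
    p=camera(n); cv2.imwrite('pics/%s4.png'%n,p['frame'])
    for t in ['petri_dish','lidded_crucible','conical_flask','weighing_boat','small_beaker','squat_jar']:
        print(n,t,[(np.round(d['xyz'],3).tolist(),round(d['confidence'],2)) for d in spot_point(p,t+'_top')])
"
```

```text
t 18.75 tcp [0.4968 0.4498 0.1536] rotz [[0.91, 0.414, -0.0], [0.414, -0.91, 0.0], [-0.0, -0.0, -1.0]] F [-0.07 -0.16  0.2 ] open 0.022
world d [ 0.0002 -0.0008 -0.0056] tool d [-0.0002  0.0008  0.0056]
q [-0.91  0.54  0.16  1.64 -0.1   0.96 -0.29]
wrist petri_dish [([0.495, 0.444, 0.103], 0.6)]
wrist lidded_crucible [([0.339, 0.51, 0.043], 0.63), ([0.494, 0.446, -0.0], 0.5)]
wrist conical_flask [([0.499, 0.444, 0.102], 0.87)]
wrist weighing_boat []
wrist small_beaker []
wrist squat_jar []
scene petri_dish [([0.607, 0.037, 0.01], 0.56)]
scene lidded_crucible [([0.34, 0.507, 0.047], 0.82), ([0.46, 0.068, 0.048], 0.71), ([0.68, -0.31, 0.047], 0.56)]
scene conical_flask [([0.32, 0.294, 0.106], 0.84), ([0.498, 0.449, 0.1], 0.61)]
scene weighing_boat [([0.439, 0.34, 0.008], 0.96)]
scene small_beaker [([0.424, 0.201, 0.087], 0.97)]
scene squat_jar [([0.519, -0.074, 0.064], 0.94)]
```

View pics/scene4.png

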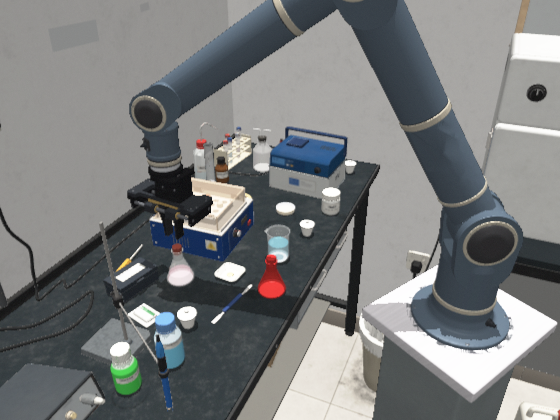

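```bash
python3 -c "
from look import *
print(sign_off())
togo(.497,.449,.101)"
```

```text
the job is handed in; nothing more can be done
None
the job is handed in; nothing more can be done
```

The arm pointed at the petri dish, then the crucible nearest the base, then the clear stoppered flask. It held each for at least 2 s and travelled with the TCP at about 0.30 m or higher. I handed the job in at about 19 s with the fingers still over the flask; no verdict was reported.

- **Final position:** the grasp point was about 1 mm sideways of the flask's estimated middle and 50 mm above its stopper. That puts the fingertips about 30 mm up, at the top of the range you asked for.
- **Nothing moved or touched:** in the last scene view all six vessels were within measurement error of where they started. The wrist force showed only noise, under 2 N, which is too coarse to confirm the 0.5 N contact limit by itself. The last picture shows the fingers clear above the stopper.
- **Disagreements:** in the last wrist view the networks also gave low-confidence labels of "petri dish" (0.60) and "crucible" (0.50) at the flask's position. I took these as false because the scene camera and the pictures contradicted them. The wrist camera put the flask about 5 mm off the scene camera's value, within the 20 mm allowance.

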